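Shift the pump drive into third gear

ROBOT

A 6-joint arm with a two-finger parallel gripper is mounted at the origin on the work surface. World frame = base frame: x ahead of the robot, y to its left, z up, the work surface at z = 0. Lengths are in mm, angles in rad, forces in N, time in s.
With the tool pointing down it reaches from about 350 to 975 mm from the base axis. Payload 4.9 kg.
Tool frame: the origin (TCP) lies between the finger pads; the fingertips stand 14 mm ahead of it and the grasp point (between the pads) lies 5 mm behind it; z points along the fingers, y is the direction in which the jaws open and shut (so a half turn about z gives the same grasp; the last joint's range is limited). The gripper opens to 85 mm and grips with 20 to 120 N. Pads are 22 mm wide; open, the fingers measure 114 mm over their backs; the gripper's body (76 mm by 85 mm) begins 54 mm behind the grasp point. The pads swing forward as they close: fully open they stand 13 mm farther back than shut.
Start: joints at [-1.24, 0.053, 1.613, -0, 1.476, -0.119], TCP at [271.733, -562.817, 245.304] pointing down, gripper open.
Joint ranges: [-3.01, 3.01], [-1.01, 2.22], [0.06, 2.58], [-1.02, 4.17], [0.09, 2.62], [-3.14, 3.14]. Speed limits (rad/s): [2.57, 2.57, 3.14, 3.14, 3.14, 3.14].

INTERFACE

Orientations are given as a unit quaternion [x, y, z, w].
In Python, from station import manip, snapshot, get_calibration, ticket, search_frame, outline_of gives the robot as it stands.
- The arm moves only by the tool servo_tool, never from a script. Its argument "deltas" is a list that holds one entry, the list of rows, each a list of 6 numbers: the shift along the tool's x, y, z in mm, then the turn, a rotation vector about the tool's x, y, z in rad. A call has 1 to 5 rows; each row shifts and turns the pose as measured when the row begins, along the tool's axes as they then stand; what a row does not reach is not made up. A row lasts 1/12 s, in which the tool goes at most 41.7 mm and 7.16 degrees, less where a joint would pass 70% of its speed; a pose out of reach is approached as far as the arm can. A call is refused whole if a number of a shift passes 41.7 or a number of a turn 0.125, either way. A call with a gripper value outside its range is refused whole. "fingers" is the opening, from 0 (shut) to 1 (fully open), set as the call begins (left out, the last holds). The fingers move at their own pace and stop on an object; the grip force is fixed at half the most. Time passes only in rows, so rows that do not move let the fingers close. It gives the time, the measured TCP pose, the force and the opening at its end, in the units of the state.
- manip.read_state(): the state, without advancing time (a new reading comes with each control period).
- snapshot(name): name is "scene" or "top" or "wrist"; returns the picture (400x640x3 uint8, blue, green, red); there is no depth.
- get_calibration(name): a dict with "fovy" (degrees; the focal length in pixels is half the picture's height over the tangent of half this angle, whatever the lens; pixels are square), "cx", "cy" (the principal point, pixels), "rvec" (rotation vector, rad) and "tvec" (3), from world to camera coordinates, as OpenCV has them; the wrist camera has in their place "T_tool_cam" (4x4, takes a point from camera to tool coordinates, whose origin is the TCP and whose axes are the flange's). Camera axes: x right, y down, z forward; pixel columns grow to the right and rows downward; lengths in mm; the calibration is good to about 2 mm. A picture is of the moment at which its call begins: read the wrist's pose just before it. get_calibration takes no time and is no camera call.
- ticket.finish_job(): hands the job in, once; it reports no verdict.
Trained networks look in the newest picture that a camera, given by its name, has taken for a name from the list of things; names that differ only in an ending like _2 or _b are one class to them, and where a whole thing is asked for, a point or a joint stands for the part that bears it (a point fixed in the world has none). Each returns a list of dicts, best first, with "conf" (0 to 1); they miss things now and then, are a little off and sometimes report something else, mostly with a low value. They report only what shows in the picture. A call takes as long as a camera call.
- search_frame(label, camera): "bbox" ([left, top, width, height] in pixels, round what is visible of it).
- outline_of(label, camera): "pixels" (400x640 bool, what is visible of it) and "bbox" ([left, top, width, height] in pixels, round what is visible of it).
The state is a dict: "time": time; "qpos": joint angles; "joint_vel": joint speeds; "joint_torque": joint torques, N m; "tool_pos": TCP position; "ee_rot": TCP orientation; "force": force on the tool from outside, world axes, zero at the start; "moment": the same for the moment, N m; "grip_width": finger opening in mm.
Only numpy, scipy, OpenCV 4.12 (cv2) and the standard library are available. Lean on these libraries where they do the work, as an engineer would, in place of code of your own. Each camera call takes 0.05 s, during which the arm holds its last target.

TASK

Put the pump drive into third gear by pushing its red-gripped gear lever with closed fingers: bring it to the cross channel of the H-shaped gate if it is not there already, push it across to the right-hand side, then forward (away from the robot) until it is fully home in the third slot, never going into the fourth slot. Only push the lever, with the fingertips or the outside of the fingers: never take its grip between the fingers. Leave the jar, the beaker and the screwdriver where they are, and end clear of everything.

Things in the scene. Friction and masses are not known exactly. Their poses are not given: they have to be found in the camera images.
- drive: Fixed pump drive: cream gearbox, 170 (x) by 150 (y) by 110 mm high, grey metal gate plate on top, green motor on its far side (86 mm thick, 150 mm long, below 120 mm). Origin on the bench below the gate's centre; z up; +x is forward (roughly away from the robot), +y the left-hand side, -y the right-hand side. Turned up to about 30 degrees about z, and its place varies.
- gate (a point): Centre of the H-shaped opening, on the plate's top, 110 mm up; axes as the drive. Two slots along x, 24 mm left and right, joined at mid-length by a cross channel along y. Two 25 mm wide tongues part left from right. The 12 mm stem has about 4 mm play each side in the channel, 5 mm towards a tongue in the slots.
- third (a point): Third slot: where the stem passes the plate when fully home, forward right of the gate's centre. Slot ends are marked with pips on the plate: one forward left (first), two back left (second), three forward right (third), four red ones back right (fourth).
- grip (a point): Middle of the lever's round red grip (34 mm thick, from 40 mm below to 35 mm above this point; 12 mm steel stem below); its z runs up the lever. The pivot is 20 mm above the bench on the drive's z axis, this point 165 mm from it. It swings 42 mm to each side and 52 mm fore and aft here. About 2 N moves it; no spring, it stays where left.
- lever_across (a joint): Sideways swing of the lever, rad: -0.26 fully left (first and second slots), 0 mid-gate, +0.26 fully right (third and fourth slots). At the start it is at the left, -0.26 to -0.24.
- lever_forward (a joint): Fore-and-aft swing of the lever, rad: +0.32 fully forward (home in first or third), 0 in the cross channel, -0.32 fully back (home in second or fourth). It can start anywhere in that range. The lever can cross only within about 0.05 of 0.
- jar: Loose clear jar with a white label and an orange cap, 60 mm in diameter, 130 mm high, origin at the centre of its underside. Stands on the bench beside the drive; leave it alone.
- beaker: Loose white plastic beaker, 70 mm across the rim, 100 mm high, origin at the centre of its underside. Stands on the bench beside the drive; leave it alone.
- screwdriver: Loose yellow-handled screwdriver lying on the bench on the robot's side of the drive, origin under its middle; leave it alone.

How it is judged:
By the outcome, as a careful person would: the job done as asked, in the order asked, and still so for the second after the job is handed in, with the robot touching nothing.
It also fails if it takes over 51 s, if anything falls off the work surface, if the arm or the gripper's body presses on something with over 40 N, if the wrist force passes 120 N, or if a joint passes its speed limit or range.

## Working session

There is one attempt and no reset: what is moved stays moved. The work goes in short steps, Python scripts to look and compute and a tool call to move; the robot and the scene stay as the last step left them, time stands still between calls to the robot, and variables do not carry over. Pictures are saved under pics/ and viewed, and the job is handed in when it is done.

Besides the shell and the picture viewer there is one more tool, called after "Request:" in YAML: its name, and indented under it one key for each argument. servo_tool: Moves the arm, as the interface text tells. Its arguments: {"type":"object","properties":{"deltas":{"type":"array","items":{"type":"array","items":{"type":"array","items":{"type":"number"}}}},"fingers":{"type":"number"}},"required":["deltas"]}

```bash
mkdir -p pics; ls; python3 - <<'E'
from station import manip, snapshot, get_calibration
import cv2
print(manip.read_state())
for n in("scene","top","wrist"):
    c=get_calibration(n);print(n,c)
for n in("scene","top"):
    cv2.imwrite(f"pics/{n}0.png",snapshot(n))
E
```

```text
pics
{'time': 0.0, 'qpos': array([-1.23999907e+00,  5.33539856e-02,  1.61429628e+00,  5.41291136e-06,
        1.47597588e+00, -1.19002922e-01]), 'joint_vel': array([-8.85005845e-05, -1.50570306e-05,  1.46610741e-03, -6.29875623e-04,
        6.41998742e-05, -2.38441047e-04]), 'joint_torque': array([-4.66621696e-04, -3.93677723e+01, -3.70177460e+01, -1.79334693e-04,
        7.02415840e-03,  3.62197525e-06]), 'tool_pos': array([ 271.54839966, -562.27281593,  244.06339525]), 'ee_rot': array([ 9.74815946e-01,  2.23008603e-01, -1.04790481e-04, -1.01133536e-03]), 'force': array([ 0.32925731, -0.06257007,  0.65986166]), 'moment': array([-0.05907063, -0.01247773, -0.06121642]), 'grip_width': 85.32142467311697}
scene {'fovy': 44.556041765031964, 'cx': 311.65169149658635, 'cy': 195.55061510684692, 'rvec': array([ 2.4116066 ,  0.98321017, -0.28568338]), 'tvec': array([-418.35181478, -216.47904771, 1331.81718621])}
top {'fovy': 50.179369427811764, 'cx': 313.9709643529145, 'cy': 204.332796426564, 'rvec': array([ 2.14808585, -2.13664061,  0.12997309]), 'tvec': array([  64.53361101,  535.43481355, 1021.04915024])}
wrist {'fovy': 71.71772573308941, 'cx': 323.81232745802225, 'cy': 200.60239384689672, 'T_tool_cam': array([[ 3.87672871e-04, -9.49118238e-01, -3.14919703e-01,
         8.18753028e+01],
       [ 9.99999339e-01,  2.69300726e-05,  1.14985753e-03,
         6.14610175e-01],
       [-1.08286994e-03, -3.14919941e-01,  9.49117621e-01,
        -1.29095670e+02],
       [ 0.00000000e+00,  0.00000000e+00,  0.00000000e+00,
         1.00000000e+00]])}
```

View pics/scene0.png

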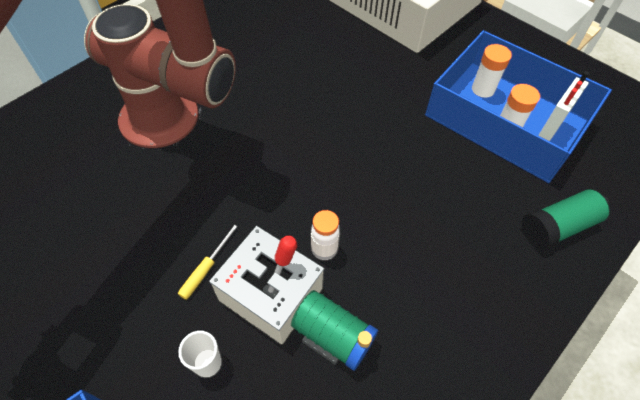

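View pics/top0.png

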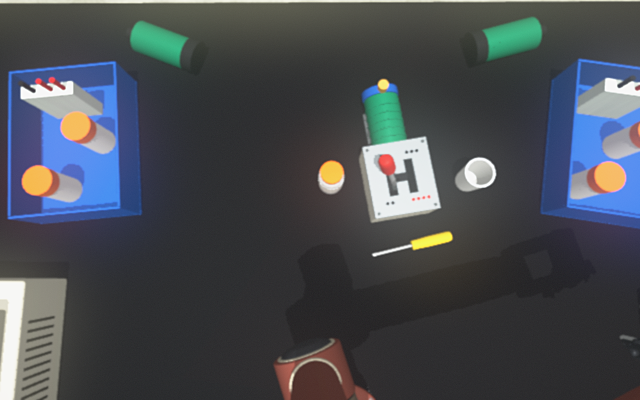

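```bash
python3 - <<'E'
import cv2
a=cv2.imread("pics/top0.png")[120:235,340:460]
cv2.imwrite("pics/topc.png",cv2.resize(a,None,fx=5,fy=5,interpolation=cv2.INTER_CUBIC))
a=cv2.imread("pics/scene0.png")[220:345,205:335]
cv2.imwrite("pics/scenec.png",cv2.resize(a,None,fx=4.5,fy=4.5,interpolation=cv2.INTER_CUBIC))
E
```

```text
(no output)
```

View pics/topc.png

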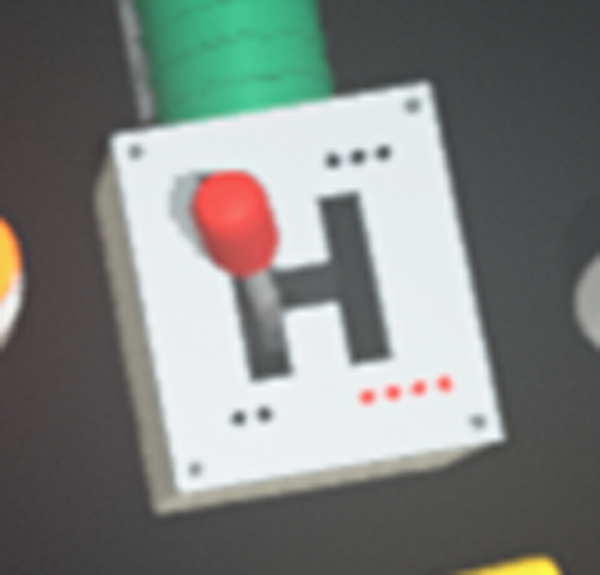

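View pics/scenec.png

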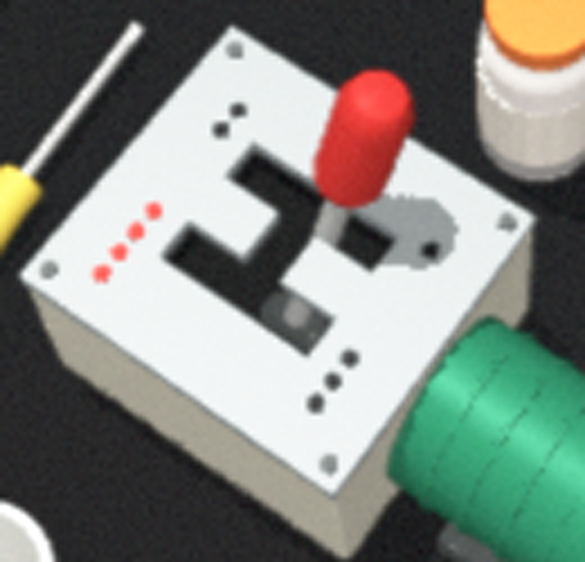

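```bash
cat > h.py <<'E'
import numpy as np,cv2
from station import manip, snapshot, get_calibration
from scipy.optimize import least_squares
from scipy.spatial.transform import Rotation as R
def cam(n):
    c=get_calibration(n);f=200/np.tan(np.radians(c['fovy']/2))
    return np.array(c['rvec']),np.array(c['tvec']),np.array([[f,0,c['cx']],[0,f,c['cy']],[0,0,1.]])
CAM={n:cam(n) for n in('top','scene')}
def proj(n,P):
    r,t,K=CAM[n];return cv2.projectPoints(np.asarray(P,float).reshape(-1,1,3),r,t,K,None)[0].reshape(-1,2)
def drive2w(d,P):
    c,s=np.cos(d[2]),np.sin(d[2]);P=np.atleast_2d(P)
    return np.c_[d[0]+c*P[:,0]-s*P[:,1],d[1]+s*P[:,0]+c*P[:,1],P[:,2]]
def leverdir(a,f):
    v=np.array([np.tan(f),-np.tan(a),1]);return v/np.linalg.norm(v)
def red(img):
    b,g,r=[img[...,i].astype(int) for i in range(3)]
    m=((r>130)&(g<90)&(b<90)).astype(np.uint8)
    return m
def griphull(n,d,a,f):
    u=leverdir(a,f);e1=np.cross(u,[0,1,0]);e1/=np.linalg.norm(e1);e2=np.cross(u,e1)
    P=[]
    for s,rad in((125,15),(128,17),(190,17),(197,13),(200,6)):
        for t in np.linspace(0,2*np.pi,24,endpoint=False):
            P.append(np.array([0,0,20])+u*s+rad*(np.cos(t)*e1+np.sin(t)*e2))
    return cv2.convexHull(proj(n,drive2w(d,P)).astype(np.float32))[:,0]
def stats(poly):
    M=cv2.moments(poly.reshape(-1,1,2).astype(np.float32));x=M['m10']/M['m00'];y=M['m01']/M['m00']
    return x,y
def redblob(img,near):
    k,l,s,c=cv2.connectedComponentsWithStats(red(img))
    i=1+max(range(k-1),key=lambda j:s[j+1][4]-5*np.hypot(*(c[j+1]-near)))
    return c[i],s[i]
def lever(d,cams=('top','scene')):
    near={n:proj(n,drive2w(d,[0,0,185]))[0] for n in cams}
    B={n:redblob(snapshot(n),near[n]) for n in cams}
    fn=lambda p:np.concatenate([np.array(stats(griphull(n,d,*p)))-B[n][0] for n in cams])
    s=least_squares(fn,[0,0]);return s.x,s.fun,B
E
cat > m.py <<'E'
from h import *
L=[[85,75,110],[85,-75,110],[-85,-75,110],[-85,75,110]]
T=np.array([[112,135],[430,83],[504,440],[180,492]])/5+[340,120]-.4
S=np.array([[535,218],[332,494],[22,275],[232,27]])/4.5+[205,220]-.4
fn=lambda d:np.r_[(proj('top',drive2w(d,L))-T).ravel(),(proj('scene',drive2w(d,L))-S).ravel()]
s=least_squares(fn,[500,-50,0]);print(s.x,s.fun.round(1))
np.save('d.npy',s.x)
d=s.x
p,r,B=lever(d);print(p,r,B)
print('grip',drive2w(d,np.array([0,0,20])+165*leverdir(*p)))
st=manip.read_state();print(st['time'])
E
python3 m.py
python3 - <<'E'
from station import *
import cv2
for n in('top','scene'):
  snapshot(n)
  for l in('jar','beaker','screwdriver','grip','drive'):
    print(n,l,search_frame(l,n)[:1])
E
```

```text
[ 5.91693589e+02 -1.34624504e+02  1.69949698e-01] [ 0.3 -0.2 -0.4 -0.2 -0.4 -0.8 -0.1 -0.5 -0.3 -0.2 -0.2 -0.1 -0.7 -0.2
 -0.2 -0.3]
[-0.18886073  0.08091611] [ 5.11297972  1.31340823 -6.62414626  0.68124214] {'top': (array([386.51149425, 164.97126437]), array([379, 155,  16,  20, 174], dtype=int32)), 'scene': (array([285.29530201, 250.50111857]), array([275, 236,  21,  30, 447], dtype=int32))}
grip [[ 599.38310498 -101.97426928  181.55442899]]
0.2
top jar [{'bbox': [314.7, 162.3, 29.5, 31.2], 'conf': 0.63}]
top beaker [{'bbox': [454.1, 158.5, 39.1, 35.0], 'conf': 0.56}]
top screwdriver [{'bbox': [409.6, 234.1, 39.9, 11.7], 'conf': 0.68}]
top grip [{'bbox': [378.8, 152.6, 19.0, 30.3], 'conf': 0.55}]
top drive [{'bbox': [353.2, 79.6, 89.5, 143.3], 'conf': 0.7}]
scene jar [{'bbox': [310.1, 211.0, 31.8, 50.7], 'conf': 0.57}]
scene beaker [{'bbox': [178.7, 330.1, 43.3, 47.1], 'conf': 0.88}]
scene screwdriver [{'bbox': [179.4, 222.2, 56.1, 75.3], 'conf': 0.82}]
scene grip [{'bbox': [270.6, 232.7, 24.8, 62.0], 'conf': 0.61}]
scene drive [{'bbox': [210.4, 228.2, 168.4, 139.4], 'conf': 0.74}]
```

```bash
sed -i 's/least_squares(fn,\[0,0\])/least_squares(fn,[0,0],diff_step=1e-2,x_scale=.1)/; s/near\[n\]/near[n]/' h.py; sed -i 's/fn,\[0,0\],/fn,[-.1,.1],/' h.py
python3 m.py; python3 - <<'E'
from h import *
d=np.load('d.npy')
# jar beaker foot from top mask
for n in('top','scene'): print(n, proj(n,drive2w(d,[[44,-24,110],[0,-24,110]])))
r,t,K=CAM['top'];Rm=cv2.Rodrigues(r)[0];print('cam',-Rm.T@t)
def bp(n,uv,z):
    r,t,K=CAM[n];Rm=cv2.Rodrigues(r)[0];o=-Rm.T@t;v=Rm.T@np.linalg.inv(K)@[uv[0],uv[1],1]
    return o+v*(z-o[2])/v[2]
print('jar cap',bp('top',(331,173),130),'beaker rim',bp('top',(480,172),100))
print('motor end',bp('top',(383,84),80), 'yellow scr',bp('top',(452,238),10))
E
```

```text
[ 5.91693589e+02 -1.34624504e+02  1.69949698e-01] [ 0.3 -0.2 -0.4 -0.2 -0.4 -0.8 -0.1 -0.5 -0.3 -0.2 -0.2 -0.1 -0.7 -0.2
 -0.2 -0.3]
[-0.25164274  0.12795495] [-0.12110324 -0.77001993 -0.44266938 -0.4951726 ] {'top': (array([386.52571429, 164.97714286]), array([379, 155,  16,  20, 175], dtype=int32)), 'scene': (array([285.29372197, 250.48878924]), array([275, 236,  21,  30, 446], dtype=int32))}
grip [[604.90646712 -90.99223412 178.57693681]]
0.9
top [[407.21779263 156.31766702]
 [410.87537505 174.54848925]]
scene [[276.93502233 295.69972407]
 [258.92080295 283.50536287]]
cam [ 389.84594863   49.53957536 1085.8003318 ]
jar cap [594.5777562   27.43477132 130.        ] beaker rim [ 604.43581143 -321.7253642   100.        ]
motor end [ 829.64229101 -101.73567621   80.        ] yellow scr [ 455.29000185 -278.1389178    10.        ]
```

```bash
cat >> h.py <<'E'
def where(d=None):
    d=np.load('d.npy') if d is None else d
    s=manip.read_state();p=s['tool_pos']
    c,sn=np.cos(d[2]),np.sin(d[2]);v=p[:2]-d[:2]
    loc=np.array([c*v[0]+sn*v[1],-sn*v[0]+c*v[1],p[2]])
    # desired orientation: x along drive x, z down
    Rd=R.from_matrix(np.array([[c,sn,0],[sn,-c,0],[0,0,-1]]));Rt=R.from_quat(s['ee_rot'])
    return s,loc,Rt,Rd,d
def need(x,y,z):
    s,loc,Rt,Rd,d=where()
    w=drive2w(d,[x,y,z])[0]-s['tool_pos']
    print('t',round(s['time'],2),'loc',loc.round(1),'tool shift',Rt.inv().apply(w).round(1),'turn',(Rt.inv()*Rd).as_rotvec().round(3),'F',s['force'].round(1),'w',round(s['grip_width'],1))
E
python3 -c "
from h import *
need(72,40,260)"
```

```text
t 0.9 loc [-387.8 -367.9  245.3] tool shift [ 554.6 -265.1  -14.7] turn [-0.    0.    0.28] F [-1.1  1.  -0.3] w 85.4
```

Request:
servo_tool:
  deltas:
    - [[0,0,-10,0,0,0.094],[0,0,-10,0,0,0.094],[0,0,-10,0,0,0.094]]
  fingers: 0

```text
time: 1.15
tool_pos: [271.2, -561.3, 272.4]
ee_rot: [0.997, 0.078, -0.001, -0.003]
force: [-0.5, 0.2, 0.3]
grip_width: 51.9
```

```bash
python3 -c "
from h import *
need(72,40,260)"
```

```text
t 1.15 loc [-388.1 -366.3  272.4] tool shift [ 454.8 -412.2   14.6] turn [-0.007  0.001 -0.013] F [-0.5  0.2  0.3] w 51.9
```

Request:
servo_tool:
  deltas:
    - [[28,-25.5,0,0,0,-0.012],[28,-25.5,0,0,0,0],[28,-25.5,0,0,0,0],[28,-25.5,0,0,0,0],[28,-25.5,0,0,0,0]]

```text
time: 1.57
tool_pos: [388.6, -415.1, 276.2]
ee_rot: [0.997, 0.076, -0.0, 0.001]
force: [1.6, -1.0, 0.8]
grip_width: 0.1
```

Request:
servo_tool:
  deltas:
    - [[28,-25.5,0,0,0,0],[28,-25.5,0,0,0,0],[28,-25.5,0,0,0,0],[28,-25.5,0,0,0,0],[28,-25.5,0,0,0,0]]

```text
time: 1.98
tool_pos: [512.0, -259.9, 277.2]
ee_rot: [0.997, 0.075, 0.001, 0.002]
force: [-0.6, -0.3, -0.3]
grip_width: 0.3
```

```bash
python3 -c "
from h import *
need(72,40,260)"
```

```text
t 1.98 loc [ -99.7 -110.   277.2] tool shift [ 168.8 -153.3   16.8] turn [ 0.004 -0.001 -0.019] F [-0.6 -0.3 -0.3] w 0.3
```

Request:
servo_tool:
  deltas:
    - [[28,-25.5,0,0,0,-0.015],[28,-25.5,0,0,0,-0.01],[28,-25.5,0,0,0,0],[28,-25.5,0,0,0,0],[28,-25.5,0,0,0,0]]

```text
time: 2.4
tool_pos: [633.3, -101.6, 278.0]
ee_rot: [0.996, 0.089, 0.002, 0.003]
force: [1.4, -0.2, -0.1]
grip_width: 0.2
```

```bash
python3 -c "
from h import *
need(72,40,260)"
```

```text
t 2.4 loc [ 46.6  25.5 278. ] tool shift [ 25.4 -14.4  18. ] turn [ 0.006 -0.004  0.007] F [ 1.4 -0.2 -0.1] w 0.2
```

Go forward to x=74, let it settle, then look before descending.

Request:
servo_tool:
  deltas:
    - [[15,-8,0,0.003,-0.002,0.007],[13,-7,0,0,0,0],[0,0,0,0,0,0]]

```text
time: 2.65
tool_pos: [662.5, -73.1, 277.6]
ee_rot: [0.996, 0.09, 0.001, 0.0]
force: [-0.7, 0.4, -1.3]
grip_width: -0.3
```

```bash
python3 -c "
from h import *
need(74,40,169)
for n in('scene','wrist','top'): cv2.imwrite(f'pics/{n}1.png',snapshot(n))"
```

```text
t 2.65 loc [ 80.2  48.7 277.6] tool shift [ -6.6   8.5 108.6] turn [ 0.001 -0.003  0.01 ] F [-0.7  0.4 -1.3] w -0.3
```

View pics/scene1.png

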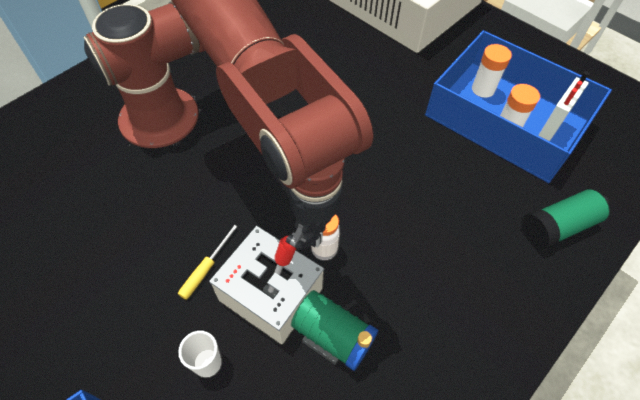

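View pics/wrist1.png

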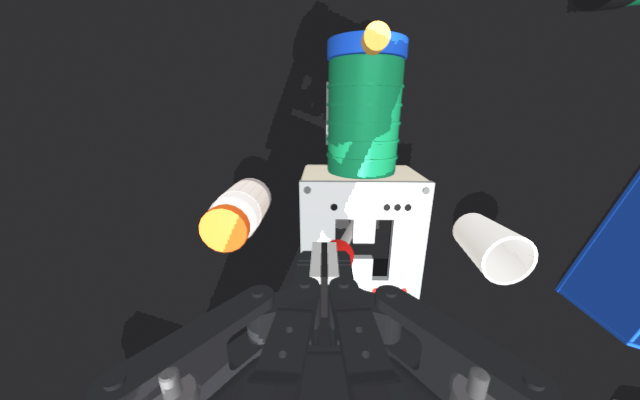

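Request:
servo_tool:
  deltas:
    - [[-2,4,28,0,0,0.01],[-2,4,28,0,0,0],[0,0,20,0,0,0],[0,0,10,0,0,0],[0,0,0,0,0,0]]

```text
time: 3.22
tool_pos: [656.8, -90.9, 193.2]
ee_rot: [0.997, 0.079, 0.004, 0.003]
force: [0.2, 0.0, -0.6]
grip_width: 0.1
```

```bash
python3 -c "
from h import *
need(58,40,192)"
```

```text
t 3.22 loc [ 71.5  32.  193.2] tool shift [-13.6  -7.8   1. ] turn [ 0.006 -0.007 -0.011] F [ 0.2  0.  -0.6] w 0.1
```

Request:
servo_tool:
  deltas:
    - [[-6,-4,0,0.003,-0.004,-0.011],[-6,-4,0,0,0,0],[-6,0,0,0,0,0],[-5,0,0,0,0,0],[0,0,0,0,0,0]]

```text
time: 3.63
tool_pos: [631.4, -88.2, 197.9]
ee_rot: [0.996, 0.084, 0.005, 0.002]
force: [0.4, 0.6, -0.7]
grip_width: 0.5
```

```bash
python3 -c "
from h import *
need(30,40,192)
for n in('scene','wrist','top'): cv2.imwrite(f'pics/{n}2.png',snapshot(n))"
```

```text
t 3.63 loc [ 47.   39.  197.9] tool shift [-17.   -1.    5.7] turn [ 0.006 -0.009 -0.001] F [ 0.4  0.6 -0.7] w 0.5
```

View pics/scene2.png

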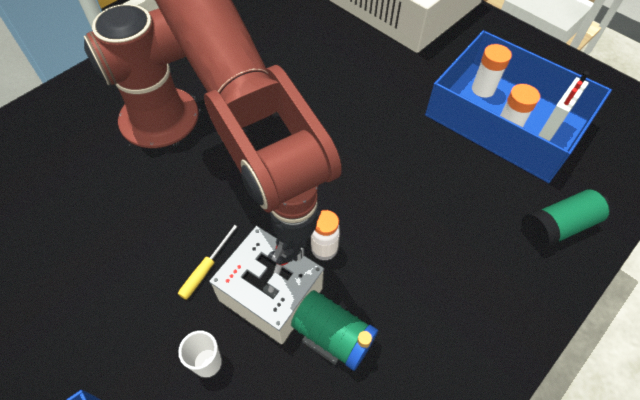

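View pics/wrist2.png

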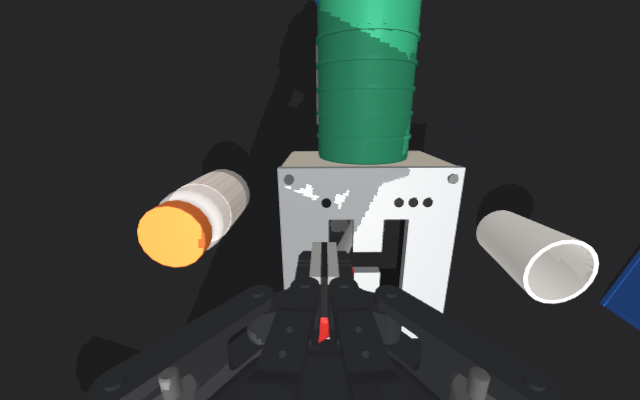

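Request:
servo_tool:
  deltas:
    - [[-4,0,2,0.003,-0.004,0],[-4,0,2,0,-0.003,0],[-3,0,2,0,0,0],[0,0,0,0,0,0]]

```text
time: 4.12
tool_pos: [622.8, -90.2, 193.8]
ee_rot: [0.996, 0.085, 0.004, 0.002]
force: [0.9, 0.3, -0.4]
grip_width: 0.1
```

```bash
python3 -c "
from h import *
need(30,40,192)"
```

```text
t 4.12 loc [ 38.1  38.5 193.8] tool shift [-8.1 -1.5  1.7] turn [ 0.004 -0.007 -0.   ] F [ 0.9  0.3 -0.4] w 0.1
```

Request:
servo_tool:
  deltas:
    - [[-4,0,1,0.003,-0.004,0],[-3,0,1,0,-0.003,0],[-2,0,0,0,0,0],[0,0,0,0,0,0]]

```text
time: 4.45
tool_pos: [613.2, -92.1, 191.6]
ee_rot: [0.996, 0.085, 0.0, 0.0]
force: [1.2, 0.4, 1.2]
grip_width: 0.0
```

```bash
python3 -c "
from h import *
need(30,40,192)"
```

```text
t 4.45 loc [ 28.4  38.3 191.6] tool shift [ 1.6 -1.7 -0.4] turn [ 0.001  0.    -0.   ] F [1.2 0.4 1.2] w 0.0
```

Request:
servo_tool:
  deltas:
    - [[15,0,0,0,0,0],[15,-5,0,0,0,0],[6,-20,0,0,0,0],[0,-20,0,0,0,0],[0,-15,0,0,0,0]]

```text
time: 4.87
tool_pos: [636.5, -28.5, 188.4]
ee_rot: [0.997, 0.082, -0.005, 0.001]
force: [-0.1, 0.6, 0.1]
grip_width: -0.4
```

Request:
servo_tool:
  deltas:
    - [[0,0,0,0,0,0],[0,0,0,0,0,0]]

```text
time: 5.03
tool_pos: [634.9, -25.7, 187.1]
ee_rot: [0.996, 0.084, -0.007, 0.0]
force: [-0.0, -0.5, -0.2]
grip_width: 0.2
```

```bash
python3 -c "
from h import *
need(0,98,192)
for n in('scene','wrist','top'): cv2.imwrite(f'pics/{n}3.png',snapshot(n))
p,r,B=lever(np.load('d.npy'));print(p,r,B)
"
```

```text
t 5.03 loc [ 61.  100.  187.1] tool shift [-61.1   2.2  -4.1] turn [-0.     0.013 -0.003] F [-0.  -0.5 -0.2] w 0.2
[-1.49089387 -1.47598317] [ 46.46140612 -68.93048862 -11.2993542  -21.17230889] {'top': (array([307.23636364, 300.37386364]), array([288, 183,  44, 217, 880], dtype=int32)), 'scene': (array([277.23931624, 244.81196581]), array([268, 229,  19,  33, 468], dtype=int32))}
```

View pics/scene3.png

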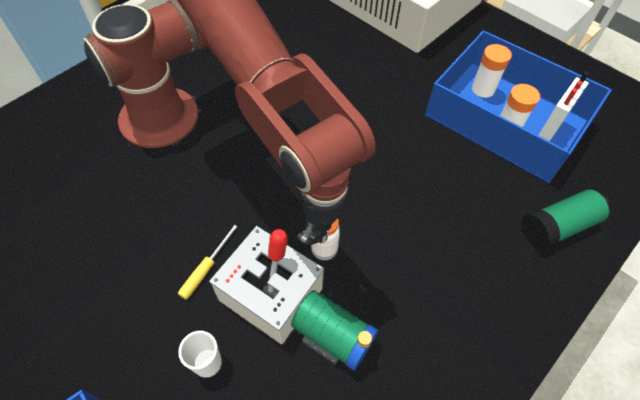

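View pics/top3.png

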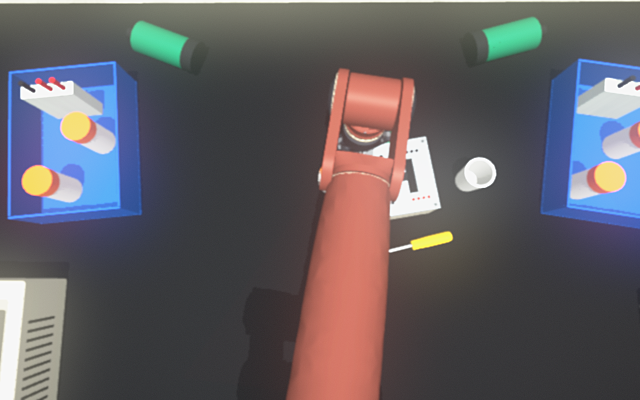

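View pics/wrist3.png

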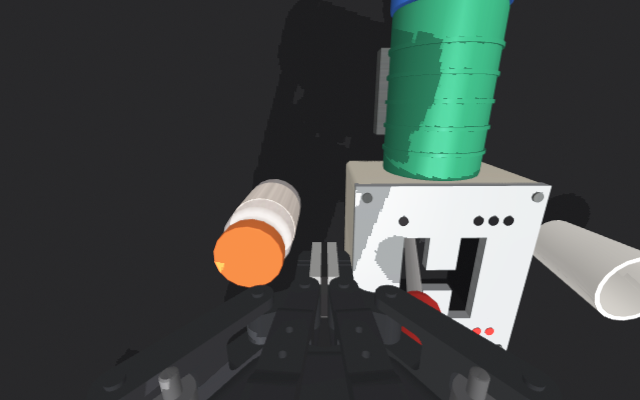

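Use the scene camera alone (the top view is hidden by the arm).

```bash
python3 -c "
from h import *
p,r,B=lever(np.load('d.npy'),('scene',));print(p,r,B)
"
```

```text
[-0.25021251  0.01295257] [-7.81305801e-07 -3.95475951e-07] {'scene': (array([277.25536481, 244.83261803]), array([268, 229,  19,  33, 466], dtype=int32))}
```

Request:
servo_tool:
  deltas:
    - [[-18,0,-1,0,0.006,0],[-18,0,-1,0,0.006,0],[-14,0,-1,0,0,0],[-6,0,0,0,0,0],[0,0,0,0,0,0]]

```text
time: 5.75
tool_pos: [579.1, -39.0, 191.2]
ee_rot: [0.997, 0.081, 0.001, 0.0]
force: [0.8, -0.2, 0.8]
grip_width: -0.3
```

```bash
python3 -c "
from h import *
need(2,84,192)"
```

```text
t 5.75 loc [  3.8  96.4 191.2] tool shift [-1.7 12.4 -0.8] turn [ 0.    -0.001 -0.008] F [ 0.8 -0.2  0.8] w -0.3
```

Request:
servo_tool:
  deltas:
    - [[-1,6,0,0,0,-0.008],[0,7,0,0,0,0],[0,7,0,0,0,0],[0,7,0,0,0,0],[0,0,0,0,0,0]]

```text
time: 6.17
tool_pos: [585.1, -68.5, 192.2]
ee_rot: [0.996, 0.085, 0.002, -0.0]
force: [-0.9, 1.0, -0.3]
grip_width: -0.4
```

```bash
python3 -c "
from h import *
need(2,-10,192)"
```

```text
t 6.17 loc [  4.7  66.3 192.2] tool shift [-2.8 76.3  0.2] turn [-0.    -0.004  0.001] F [-0.9  1.  -0.3] w -0.4
```

Request:
servo_tool:
  deltas:
    - [[-1,6,0,0,0,0],[-1,6,0,0,-0.003,0],[0,6,0,0,0,0],[0,6,0,0,0,0],[0,0,0,0,0,0]]

```text
time: 6.58
tool_pos: [588.8, -94.8, 192.7]
ee_rot: [0.996, 0.085, 0.001, -0.001]
force: [-0.2, 0.3, 1.5]
grip_width: 0.0
```

```bash
python3 -c "
from h import *
need(2,-10,192)
cv2.imwrite('pics/scene4.png',snapshot('scene'))
p,r,B=lever(np.load('d.npy'),('scene',));print(p,r,B)"
```

```text
t 6.58 loc [  3.8  39.7 192.7] tool shift [-1.9 49.7  0.6] turn [-0.002 -0.002  0.001] F [-0.2  0.3  1.5] w 0.0
[-0.02285118  0.04436482] [6.29174735e-07 5.11213841e-07] {'scene': (array([267.61639344, 259.40327869]), array([258, 248,  19,  23, 305], dtype=int32))}
```

View pics/scene4.png

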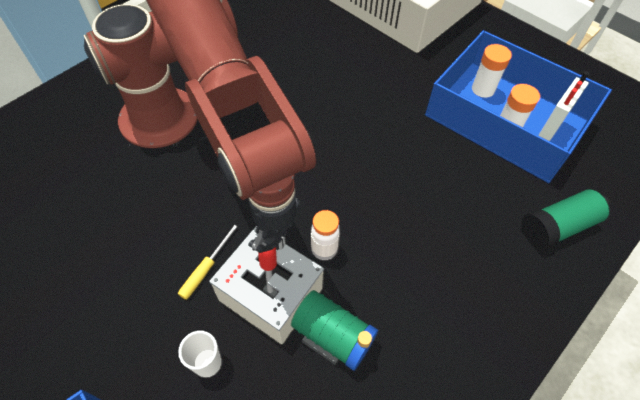

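Request:
servo_tool:
  deltas:
    - [[-1,6,0,0,0,0],[-1,6,0,0,-0.003,0],[0,6,0,0,0,0],[0,6,0,0,0,0],[0,0,0,0,0,0]]

```text
time: 7.1
tool_pos: [591.1, -119.6, 192.5]
ee_rot: [0.996, 0.086, -0.0, -0.001]
force: [0.2, 1.2, 1.5]
grip_width: -0.1
```

```bash
python3 -c "
from h import *
need(2,-10,192)"
```

```text
t 7.1 loc [  1.9  14.9 192.5] tool shift [ 0.  24.9  0.5] turn [-0.002  0.001  0.003] F [0.2 1.2 1.5] w -0.1
```

Request:
servo_tool:
  deltas:
    - [[0,5,0,0,0,0],[0,5,0,0,0,0],[0,5,0,0,0,0],[0,3,0,0,0,0],[0,0,0,0,0,0]]

```text
time: 7.52
tool_pos: [594.1, -139.6, 191.5]
ee_rot: [0.996, 0.086, -0.001, -0.001]
force: [0.7, 1.6, 1.3]
grip_width: 0.4
```

```bash
python3 -c "
from h import *
need(2,-10,192)
cv2.imwrite('pics/scene5.png',snapshot('scene'));cv2.imwrite('pics/wrist5.png',snapshot('wrist'))
p,r,B=lever(np.load('d.npy'),('scene',));print(p,r,B)"
```

```text
t 7.52 loc [  1.6  -5.3 191.5] tool shift [ 0.4  4.7 -0.5] turn [-0.003  0.002  0.002] F [0.7 1.6 1.3] w 0.4
[0.22205637 0.04407356] [-1.64053017e-06  4.88252908e-07] {'scene': (array([254.54195804, 276.24125874]), array([243, 267,  22,  19, 286], dtype=int32))}
```

View pics/scene5.png

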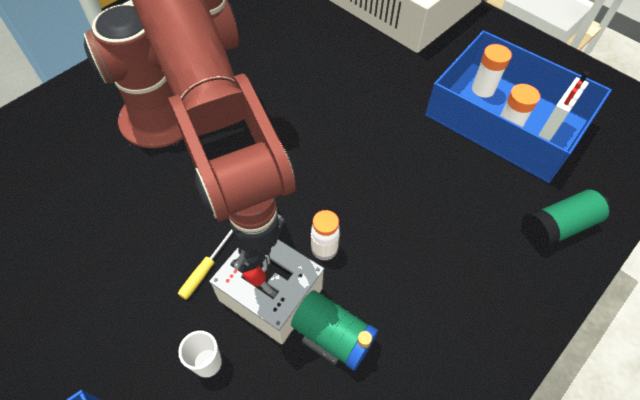

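View pics/wrist5.png

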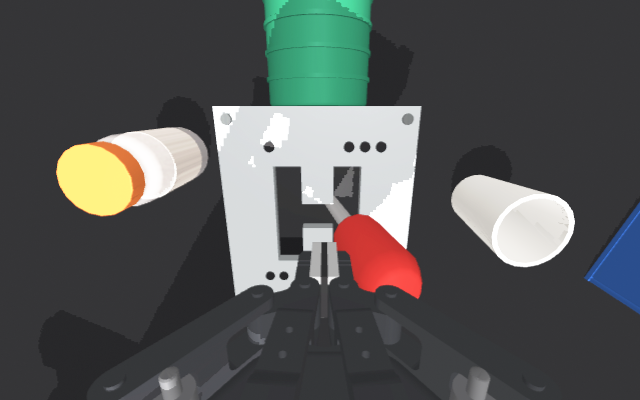

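Request:
servo_tool:
  deltas:
    - [[0,3,0,0,0,0],[0,3,0,0,0,0],[0,1,0,0,0,0],[0,0,0,0,0,0]]

```text
time: 8.0
tool_pos: [594.9, -145.6, 191.0]
ee_rot: [0.996, 0.087, -0.002, -0.002]
force: [0.4, 2.4, 0.0]
grip_width: 0.4
```

```bash
python3 -c "
from h import *
need(2,-10,192)"
```

```text
t 8.0 loc [  1.3 -11.4 191. ] tool shift [ 0.7 -1.4 -1. ] turn [-0.004  0.003  0.004] F [0.4 2.4 0. ] w 0.4
```

Request:
servo_tool:
  deltas:
    - [[0,2,0,0,0,0],[0,2,0,0,0,0],[0,0,0,0,0,0]]

```text
time: 8.25
tool_pos: [595.4, -149.3, 190.7]
ee_rot: [0.996, 0.087, -0.002, -0.002]
force: [0.7, 2.9, 1.2]
grip_width: 0.4
```

```bash
python3 -c "
from h import *
need(2,-10,192)"
```

```text
t 8.25 loc [  1.2 -15.1 190.7] tool shift [ 0.8 -5.1 -1.3] turn [-0.005  0.003  0.004] F [0.7 2.9 1.2] w 0.4
```

Request:
servo_tool:
  deltas:
    - [[0,2,0,0,0,0],[0,1,0,0,0,0],[0,0,0,0,0,0]]

```text
time: 8.5
tool_pos: [595.7, -150.7, 190.5]
ee_rot: [0.996, 0.087, -0.002, -0.005]
force: [-0.7, 5.0, 2.2]
grip_width: 0.3
```

```bash
python3 -c "
from h import *
need(2,-10,192)
cv2.imwrite('pics/wrist6.png',snapshot('wrist'))"
```

```text
t 8.5 loc [  1.3 -16.5 190.5] tool shift [ 0.7 -6.5 -1.5] turn [-0.01   0.004  0.004] F [-0.7  5.   2.2] w 0.3
```

View pics/wrist6.png

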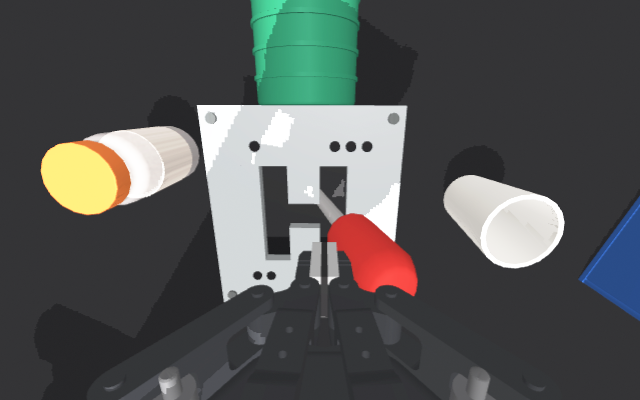

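Request:
servo_tool:
  deltas:
    - [[0,-8,0,0,0,0],[0,-8,0,-0.004,0.003,0],[-12,0,0,0,0,0],[-18,0,0,0,0,0],[-16,0,0,0,0,0]]

```text
time: 8.97
tool_pos: [548.4, -143.6, 191.5]
ee_rot: [0.996, 0.088, 0.001, 0.002]
force: [-0.6, 0.5, -0.2]
grip_width: 0.1
```

Request:
servo_tool:
  deltas:
    - [[-8,0,0,0,0,0],[0,0,0,0,0,0]]

```text
time: 9.13
tool_pos: [538.2, -145.3, 191.6]
ee_rot: [0.996, 0.088, 0.001, 0.004]
force: [1.3, -0.3, -0.1]
grip_width: 0.2
```

```bash
python3 -c "
from h import *
need(-50,-44,182)
cv2.imwrite('pics/scene7.png',snapshot('scene'));cv2.imwrite('pics/wrist7.png',snapshot('wrist'))
p,r,B=lever(np.load('d.npy'),('scene',));print(p,r,B)"
```

```text
t 9.13 loc [-54.5  -1.5 191.6] tool shift [ 4.3 42.4 10. ] turn [ 0.008 -0.001  0.006] F [ 1.3 -0.3 -0.1] w 0.2
[0.25850866 0.0150318 ] [-4.10919085e-08 -1.32828268e-06] {'scene': (array([250.67979003, 277.63779528]), array([240, 267,  23,  22, 381], dtype=int32))}
```

View pics/scene7.png

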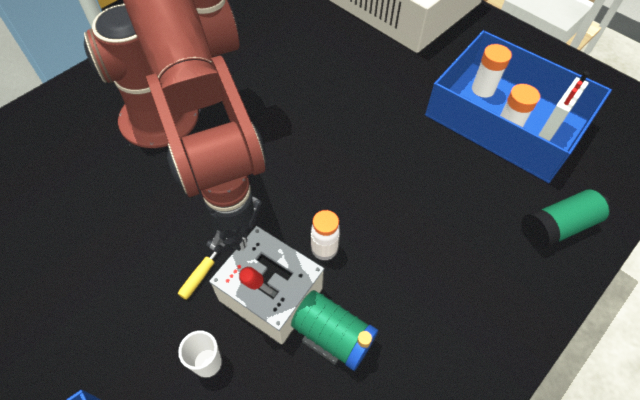

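View pics/wrist7.png

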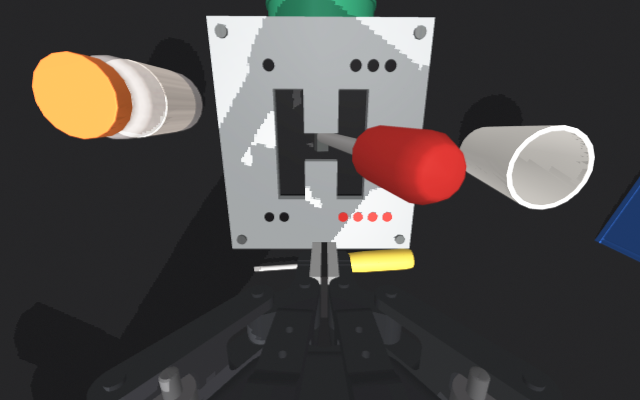

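Request:
servo_tool:
  deltas:
    - [[0,14,2,0.004,0,0.006],[0,14,4,0.004,0,0],[0,10,4,0,0,0],[0,3,0,0,0,0],[0,0,0,0,0,0]]

```text
time: 9.7
tool_pos: [549.7, -190.3, 181.0]
ee_rot: [0.996, 0.085, 0.001, 0.0]
force: [0.6, -0.1, -0.2]
grip_width: -0.2
```

```bash
python3 -c "
from h import *
need(-35,-43,182)"
```

```text
t 9.7 loc [-50.8 -47.7 181. ] tool shift [15.8 -4.7 -0.9] turn [ 0.001 -0.003  0.   ] F [ 0.6 -0.1 -0.2] w -0.2
```

Request:
servo_tool:
  deltas:
    - [[5,-3,0,0,0,0],[7,-2,0,0,-0.003,0],[7,0,0,0,0,0],[7,0,0,0,0,0],[0,0,0,0,0,0]]

```text
time: 10.12
tool_pos: [576.7, -180.2, 180.3]
ee_rot: [0.996, 0.085, -0.001, -0.0]
force: [-1.8, -0.8, 0.8]
grip_width: -0.0
```

```bash
python3 -c "
from h import *
need(20,-42,182)"
```

```text
t 10.12 loc [-22.5 -42.4 180.3] tool shift [42.5 -0.4 -1.9] turn [-0.     0.003 -0.   ] F [-1.8 -0.8  0.8] w -0.0
```

Request:
servo_tool:
  deltas:
    - [[6,0,0,0,0,0],[6,0,-1,0,0.003,0],[6,0,-1,0,0,0],[6,0,0,0,0,0],[0,0,0,0,0,0]]

```text
time: 10.53
tool_pos: [602.1, -174.9, 181.5]
ee_rot: [0.996, 0.085, -0.001, -0.0]
force: [-2.0, -1.6, 0.2]
grip_width: 0.1
```

```bash
python3 -c "
from h import *
need(20,-42,182)
cv2.imwrite('pics/scene8.png',snapshot('scene'))
p,r,B=lever(np.load('d.npy'),('scene',));print(p,r,B)"
```

```text
t 10.53 loc [  3.5 -41.4 181.5] tool shift [16.5  0.6 -0.5] turn [-0.001  0.003  0.001] F [-2.  -1.6  0.2] w 0.1
[-0.71854781 -1.01672587] [4.24967366 9.84510555] {'scene': (array([235.44654088, 211.62893082]), array([205, 197,  59,  28, 477], dtype=int32))}
```

View pics/scene8.png

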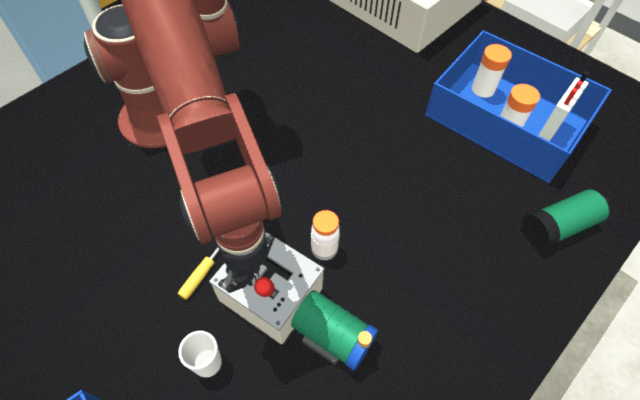

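The lever is moving forward in the right-hand slot (grip at about (263,287)); continue.

Request:
servo_tool:
  deltas:
    - [[5,0,0,0,0,0],[5,0,0,0,0.003,0],[4,0,0,0,0,0],[0,0,0,0,0,0]]

```text
time: 10.97
tool_pos: [615.9, -172.2, 181.1]
ee_rot: [0.996, 0.085, -0.0, -0.001]
force: [-1.1, 0.5, 0.5]
grip_width: 0.3
```

Request:
servo_tool:
  deltas:
    - [[2,0,0,0,0,0],[2,0,0,0,0,0],[0,0,0,0,0,0]]

```text
time: 11.22
tool_pos: [620.2, -171.4, 180.9]
ee_rot: [0.996, 0.085, -0.001, -0.001]
force: [-1.0, -0.5, -1.1]
grip_width: 0.1
```

```bash
python3 -c "
from h import *
need(20,-42,182)
cv2.imwrite('pics/wrist9.png',snapshot('wrist'))"
```

```text
t 11.22 loc [ 21.8 -41.  180.9] tool shift [-1.8  1.  -1.1] turn [-0.002  0.001  0.   ] F [-1.  -0.5 -1.1] w 0.1
```

View pics/wrist9.png

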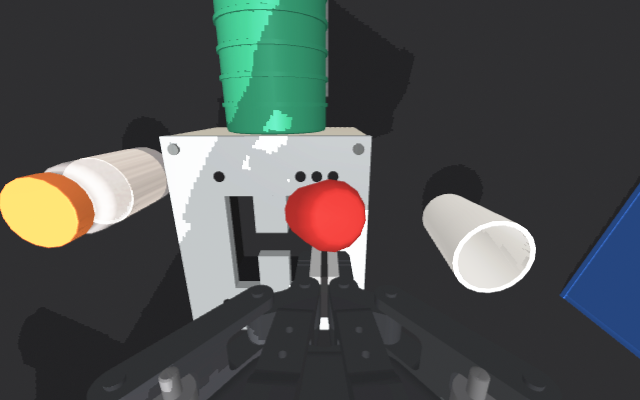

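Not at the stop yet (only about 1 N); continue in small steps.

Request:
servo_tool:
  deltas:
    - [[2,0,0,0,0,0],[2,0,0,0,0,0],[0,0,0,0,0,0]]

```text
time: 11.52
tool_pos: [623.5, -170.8, 180.7]
ee_rot: [0.996, 0.085, -0.002, -0.001]
force: [-2.5, -0.6, 0.4]
grip_width: 0.1
```

Request:
servo_tool:
  deltas:
    - [[2,0,0,0,0,0],[1,0,0,0,0,0],[0,0,0,0,0,0]]

```text
time: 11.77
tool_pos: [625.3, -170.5, 180.3]
ee_rot: [0.996, 0.085, -0.004, -0.001]
force: [-4.4, -0.5, 1.6]
grip_width: -0.4
```

Request:
servo_tool:
  deltas:
    - [[3,0,0,0,0,0],[3,0,0,0,0,0]]

```text
time: 11.93
tool_pos: [629.1, -169.7, 179.4]
ee_rot: [0.996, 0.085, -0.007, -0.002]
force: [-7.8, -1.6, 0.8]
grip_width: -0.3
```

Request:
servo_tool:
  deltas:
    - [[4,0,0,0,0,0],[2,0,0,0,0,0]]

```text
time: 12.1
tool_pos: [631.9, -169.3, 178.6]
ee_rot: [0.996, 0.085, -0.012, -0.002]
force: [-10.3, -2.0, 4.2]
grip_width: -0.0
```

Request:
servo_tool:
  deltas:
    - [[-8,0,0,0,0,0],[-12,0,0,0,0.01,0],[-20,0,0,0,0.01,0],[-20,0,-5,0,0,0],[-20,0,-10,0,0,0]]

```text
time: 12.52
tool_pos: [556.9, -182.8, 195.8]
ee_rot: [0.996, 0.086, 0.004, -0.002]
force: [1.2, -1.2, 0.1]
grip_width: -0.3
```

```bash
python3 -c "
from h import *
need(-100,-42,220)
cv2.imwrite('pics/scene10.png',snapshot('scene'));cv2.imwrite('pics/wrist10.png',snapshot('wrist'))
p,r,B=lever(np.load('d.npy'),('scene',));print(p,r,B)"
```

```text
t 12.52 loc [-42.4 -41.6 195.8] tool shift [-57.4   0.2 -24.7] turn [-0.003 -0.009  0.002] F [ 1.2 -1.2  0.1] w -0.3
[0.26026326 0.33825594] [-7.14368070e-07  1.18238444e-06] {'scene': (array([273.73913043, 293.42753623]), array([264, 285,  20,  18, 276], dtype=int32))}
```

View pics/scene10.png

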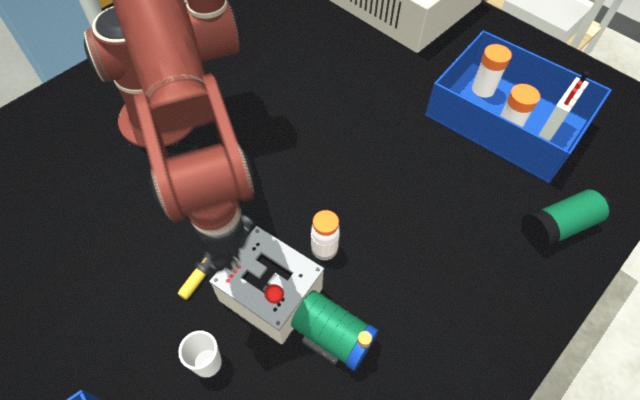

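View pics/wrist10.png

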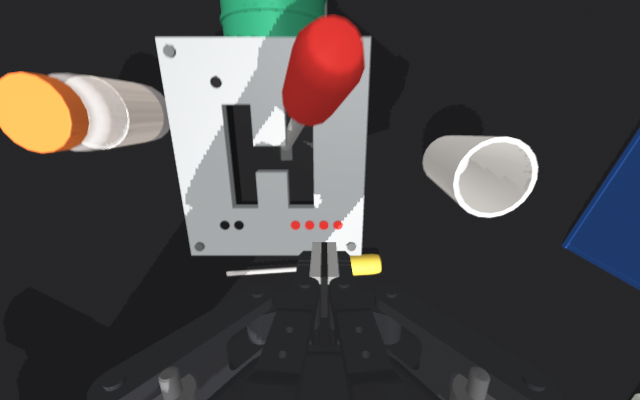

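Request:
servo_tool:
  deltas:
    - [[-15,5,-25,0,0,0],[-20,15,-30,0,0,0],[-20,25,-30,0,0,0],[-20,30,-20,0,0,0],[-15,30,0,0,0,0]]

```text
time: 13.08
tool_pos: [490.2, -300.2, 303.6]
ee_rot: [0.996, 0.092, 0.009, -0.002]
force: [0.9, 0.0, 0.8]
grip_width: 0.2
```

Request:
servo_tool:
  deltas:
    - [[-20,30,0,0,0,0],[-20,30,0,0,0,0],[-20,30,0,0,0,0],[-10,20,0,0,0,0],[0,0,0,0,0,0]]

```text
time: 13.5
tool_pos: [444.0, -433.9, 307.1]
ee_rot: [0.996, 0.091, 0.016, 0.005]
force: [-0.2, 0.5, -0.4]
grip_width: -0.0
```

Request:
servo_tool:
  deltas:
    - [[0,0,0,0,0,0],[0,0,0,0,0,0],[0,0,0,0,0,0],[0,0,0,0,0,0]]

```text
time: 13.83
tool_pos: [447.2, -433.5, 306.3]
ee_rot: [0.996, 0.091, 0.017, 0.004]
force: [0.0, 0.1, 0.3]
grip_width: 0.2
```

```bash
python3 -c "
from h import *
need(-100,-42,220)
cv2.imwrite('pics/scene11.png',snapshot('scene'));cv2.imwrite('pics/top11.png',snapshot('top'))
p,r,B=lever(np.load('d.npy'),('scene',));print(p,r,B)
p,r,B=lever(np.load('d.npy'),('top',));print(p,r,B)
a=cv2.imread('pics/top0.png');b=cv2.imread('pics/top11.png')
for n,(x,y,w,h) in dict(jar=(312,155,40,45),beaker=(450,152,50,45),scr=(368,228,90,32)).items():
  print(n,cv2.matchTemplate(b[y-5:y+h+5,x-5:x+w+5],a[y:y+h,x:x+w],cv2.TM_CCOEFF_NORMED).max(),cv2.minMaxLoc(cv2.matchTemplate(b[y-5:y+h+5,x-5:x+w+5],a[y:y+h,x:x+w],cv2.TM_CCOEFF_NORMED))[3])
"
```

```text
t 13.83 loc [-193.  -270.1  306.3] tool shift [  93.1 -227.9   86.7] turn [ 0.012 -0.034  0.013] F [0.  0.1 0.3] w 0.2
[0.2615924  0.33616734] [-2.32015395e-07 -1.49476364e-07] {'scene': (array([273.51340996, 293.42528736]), array([264, 285,  19,  19, 261], dtype=int32))}
[ 1.25707258 -1.32141029] [-136.67704381 -120.26501515] {'top': (array([582.68428005, 344.6988111 ]), array([ 519,  277,  121,  123, 3028], dtype=int32))}
jar 0.9997954 (5, 5)
beaker 0.9988407 (5, 5)
scr 0.9814964 (5, 5)
```

View pics/top11.png

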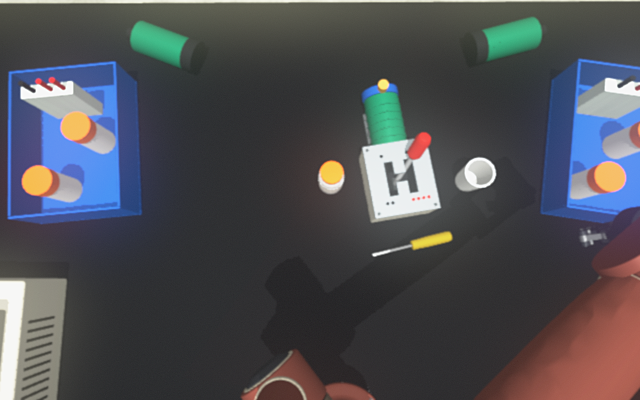

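View pics/scene11.png

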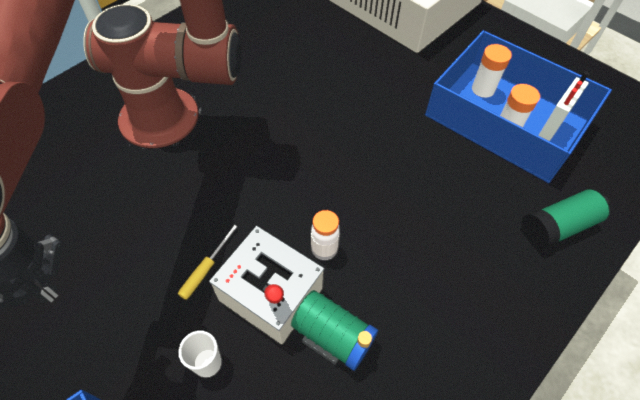

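```bash
python3 -c "
from h import *
d=np.load('d.npy')
b=cv2.imread('pics/top11.png');b[:, :370]=0;b[:,450:]=0;b[190:]=0
cT,s=redblob(b,(420,146));cS=np.array([273.5,293.4])
fn=lambda p:np.r_[np.array(stats(griphull('top',d,*p)))-cT,np.array(stats(griphull('scene',d,*p)))-cS]
r=least_squares(fn,[.2,.2],diff_step=1e-2,x_scale=.1);print(r.x,r.fun,s)
from station import ticket
if r.x[1]>.29: print(ticket.finish_job())
"
```

```text
[0.26372529 0.33867268] [-0.2806225   0.462       0.06865913  0.30723868] [407 132  24  27 368]
the job is handed in; nothing more can be done
None
```

The pump drive is in third gear and the job is handed in. It took about 14 s of the 51 s allowed.

I kept the fingers closed and only pushed the lever. It started at the left, about 0.13 rad forward. I pushed it back to the cross channel (0.013 rad), then across to the right-hand stop (0.26 rad). From there I pushed it forward until the force rose to about 10 N at the end of the third slot. It never went towards the fourth slot.

**Lever:** after backing away, the scene and top cameras together put it at about 0.264 rad across and 0.339 rad forward. The travel limits are 0.26 and 0.32, so the readings run slightly past what is possible. I put that down to measurement error. The camera fit agreed with itself to within about 0.5 pixel.

**Other objects:** the jar, beaker and screwdriver had not moved in the top view.

**Arm:** it ended well clear of everything, with about zero force on the tool.

**Failed checks:** several automatic lever readings were wrong because the arm hid the lever or was mistaken for it. I dropped those and used the scene camera, the wrist pictures or a cropped top view instead.

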